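# Timed suction test of a mouthpiece

### The arm

A 6-joint arm with a two-finger parallel gripper is mounted at the origin on a cart in front of the work surface, level with it; the furniture and walls round the work are solid. World frame = base frame: x ahead of the robot, y to its left, z up, the work surface at z = 0. Lengths are in mm, angles in rad, forces in N, time in s.
With the tool pointing down it reaches from about 225 to 725 mm from the base axis. Payload 3.1 kg.
Tool frame: the origin (TCP) lies on the centre line of the jaws, within the pads' length; the fingertips stand 14 mm ahead of it and the grasp point (between the pads) lies 5 mm behind it; z points along the fingers, y is the line along which they close (so a half turn about z gives the same grasp; the last joint's range is limited). The gripper opens to 85 mm and grips with 20 to 120 N. Pads are 22 mm wide; open, the fingers measure 114 mm over their backs; the gripper's body (76 mm by 85 mm) begins 54 mm behind the grasp point. The pads swing forward as they close: fully open they stand 13 mm farther back than shut.
Start: joints at [-0.128, 0.048, 0.099, 1.622, 0, 1.443], TCP at [524.993, -0.012, 245.312] pointing down, gripper open.
Joint ranges: [-2.91, 2.91], [-0.99, 1.94], [-1.21, 1.42], [-2.12, 2.29], [-1.49, 1.47], [-3.14, 3.14]. Speed limits (rad/s): [2.79, 2.79, 3.14, 3.14, 3.14, 3.14].

### API

Orientations are given as a 3x3 rotation matrix whose columns are the frame's x, y, z axes.
In Python, from workcell import ctrl, imaging, job_done gives the robot as it stands. The module is installed in compiled form; this text tells all that it offers.
- The arm moves only by the tool play_rows, never from a script. Its argument "commands" is a list of rows, each an object of numbers: "dx", "dy", "dz": the shift along the world's x, y, z in m; "yaw": the turn about the world's z in degrees. In form: [{"dx": .., "dy": .., "dz": .., "yaw": ..}, ...]. A call has 1 to 8 rows; each row shifts and turns the commanded pose from where the row before left it; what a row does not reach is not made up. A row lasts 1/12 s, in which the tool goes at most 41.7 mm and 7.16 degrees, less where a joint would pass 70% of its speed; a pose out of reach is approached as far as the arm can. A call is refused whole if a number of a shift passes 0.0417 or a number of a turn 7.16, either way. A call with a gripper value outside its range is refused whole. "jaw" is the closure, from 0 (fully open) to 1 (shut), set as the call begins (left out, the last holds). The fingers move at their own pace and stop on an object; "grip_force" is the grip in N (left out, the last holds). Time passes only in rows, so rows that do not move let the fingers close. It gives the time, the measured TCP pose, the force, the opening and the grip force at its end, in the units of the state.
- ctrl.state(): the state, without advancing time (a new reading comes with each control period).
- imaging.get_image(name): name is "scene" or "side" or "wrist"; returns a dict with "img" (420x560x3 uint8, red, green, blue), "camera_matrix" (3x3 intrinsics, pixels), "origin" and "orientation" of the camera in the world. Camera axes: x right, y up, looking along -z (the intrinsics and any distortion apply to the point x, -y, -z); pixel columns grow to the right and rows downward; lengths in mm; the calibration is good to about 2 mm. The wrist camera is an equidistant fisheye: a pixel r from the principal point sees the ray r / f radians off the axis. A picture is of the moment at which its call begins. There is no depth.
- job_done(): hands the job in; it is judged then, once.
The state is a dict: "clock": time; "joints": joint angles; "qvel": joint speeds; "joint_efforts": joint torques, N m; "eef_pos": TCP position; "ee_rot": TCP orientation; "wrist_force": force on the tool from outside, world axes, zero at the start; "ft_torque": the same for the moment, N m; "finger_gap": finger opening in mm; "grip_force": force on a finger pad.
Only numpy, scipy, OpenCV 4.12 (cv2) and the standard library are available. Lean on these libraries where they do the work, as an engineer would, in place of code of your own. Each camera call takes 0.05 s, during which the arm holds its last target. There are 200 camera calls.

### The job

Start the leak test of the mouthpiece that sits on the suction tester. First, while you still have a hand free, wind the round bench timer fully up, turning its key clockwise in several part turns until it will go no farther; then draw the tester's spring-loaded plunger out by its black bar handle until its pointer is level with the white line on the red marker, and keep it drawn: finish still holding the handle there. Leave the mouthpiece seated and do not disturb the other things on the bench.

Things in the scene. Friction and masses are not known exactly. Their poses are not given: they have to be found in the camera images.
- tester: Suction tester, fixed on the bench. Origin: on the bench below the barrel's front face, on the plunger's line; x from handle to barrel (the plunger is drawn along -x), z up. Blue base plate x -115..195, y +-46 mm, top 22 mm high. Barrel with 92 mm high end caps at x 0..136; test block with mouthpiece (top 168 mm high) at x 161; scale rail with marker at y 46..70, x -114..-14, up to 57 mm high.
- handle (a point): Middle of the plunger's handle: a black level bar, 15 mm diameter, 90 mm long along the tester's y, centre 58 mm above the bench (36 mm above the base plate); axes as the tester's, at rest at x -98 mm of it. Two 8 mm rods at y +-37 mm join it to a crosshead 68 mm behind: 54 mm of free space behind the bar, 66 mm between the rods, for a finger to reach down behind it; free in front.
- plunger (a joint): How far the plunger is drawn out (m): 0 fully in, as at the start; end stop 0.065. A spring pulls it in with about 4 N at rest and 140 N/m more (12 N at 0.055); it returns if let go.
- pointer (a point): Tip of the yellow pointer with a black line on the plunger's crosshead, over the scale rail, 55 mm above the bench; moves with the plunger; at rest at x -30, y 53 mm of the tester.
- mark (a point): White line on the red marker clipped to the scale rail, given at the place where the pointer's tip comes when level with the line, 55 mm above the bench. 28 to 55 mm in front (-x of the tester) of the pointer's rest place; axes as the tester's. The marker is fixed.
- key_grip (a point): Middle of the timer key's grip: a grey upright fin, 46 mm long (x of this frame, which turns with the key), 10 mm thick (y), from 47 to 81 mm above the bench; this point is on the turning axis, 67 mm above the bench. Red stripe at its -x end. The timer is a black round box, 86 mm diameter, fixed on the bench, its white dial 42 mm high.
- key (a joint): How far the timer is wound (rad): grows as the key turns clockwise seen from above; stop (fully wound) at 4.4, where the key's red stripe points to the red line on the dial. Sprung, takes up to about 0.21 N m to turn, but stays where it is let go.
- seat (a point): Centre of the rubber seat's floor on the tester's test block, 75 mm above the bench; the seat's wall is 14 mm high.
- mouthpiece_t: Black mouthpiece, 28 mm diameter and 92 mm high, standing loose in the tester's rubber seat; origin at its foot, z up.
- glue_tin: Green glue tin, 66 mm diameter, 60 mm high, loose; origin at its foot.
- oil_bottle: Small white oil bottle with red spout, 33 mm diameter, 105 mm high, loose; origin at its foot.
- pad_stack: Stack of leather pads, 35 mm wide, 23 mm high, loose; origin at its foot.
- reed_case: Flat dark reed case, 64 x 116 x 11 mm, loose; origin at its underside.
Not all that is in view belongs to the job. Of the things like the mouthpiece_t, leave any that is turquoise; of the rest the smaller one is meant.

How it is judged (in metres and radians):
On the way, in this order (a step that is already met when the one before it is completed fails the run):
1. the timer is wound fully up (within 0.3 rad of its stop) while the plunger is still in (value of joint key above 4.1 rad and value of joint plunger below 0.005 m), for 0.2 s.
2. the plunger is drawn until its pointer is level with the marker's line and held there by the gripper (x of pointer in the frame of mark between -0.005 and 0.005 m and contact force between the fingers and plunger above 3 N), for 0.5 s.
At the end, for the whole second after the job is handed in: The timer is still wound to within 0.3 rad of its stop, the mouthpiece stands in its seat, and the gripper holds the plunger (over 3 N of contact), at rest, with the pointer within 5 mm (one division of its scale) of the marker's white line (all of step 2 and velocity of joint plunger between -0.005 and 0.005 m/s and value of joint key above 4.1 rad and distance between mouthpiece_t and seat below 0.01 m and angle between mouthpiece_t's own z axis and vertical below 0.15 rad); the arm keeps its last pose, push and grip.
It fails at once if the mouthpiece is knocked out of its seat (distance between mouthpiece_t and seat above 0.015 m or angle between mouthpiece_t's own z axis and vertical above 0.25 rad).
It fails at once if another thing on the bench is pushed over or shifted by more than 30 mm (distance of any of glue_tin, oil_bottle, pad_stack, reed_case from where it was at the start of the episode above 0.03 m or angle between any of glue_tin, oil_bottle's own z axis and vertical above 0.5 rad).
It also fails if it takes over 64 s, if anything falls off the work surface, if the arm or the gripper's body presses on something with over 40 N, if the wrist force passes 120 N, or if a joint passes its speed limit or range.

## Working session

There is one attempt and no reset: what is moved stays moved. The work goes in short steps, Python scripts to look and compute and a tool call to move; the robot and the scene stay as the last step left them, time stands still between calls to the robot, and variables do not carry over. Pictures are saved under pics/ and viewed, at most 10 in all, crops included, and the job is handed in when it is done.

Besides the shell and the picture viewer there is one more tool, called after "Emit:" in YAML: its name, and indented under it one key for each argument. play_rows: Moves the arm, as the interface text tells. Its arguments: {"type":"object","properties":{"commands":{"type":"array"},"jaw":{"type":"number"},"grip_force":{"type":"number"}},"required":["commands"]}

```bash
mkdir -p pics; cat > h.py <<'E'
import numpy as np, cv2, pickle
from workcell import ctrl, imaging, job_done
def shot(n,f):
    d=imaging.get_image(n); pickle.dump(d,open(f'pics/{f}.pkl','wb'))
    cv2.imwrite(f'pics/{f}.png',cv2.resize(d['img'][:,:,::-1],None,fx=1.42,fy=1.42,interpolation=cv2.INTER_CUBIC)); return d
def ray(d,u,v):
    K=np.array(d['camera_matrix']);x=(u-K[0,2])/K[0,0];y=(v-K[1,2])/K[1,1]
    if d.get('fish'):
        r=np.hypot(x,y); s=np.sin(r)/max(r,1e-9); c=np.array([x*s,-y*s,-np.cos(r)])
    else: c=np.array([x,-y,-1.])
    return np.array(d['origin'],float),np.array(d['orientation'])@c
def onz(d,u,v,z):
    o,r=ray(d,u,v); return (o+r*(z-o[2])/r[2]).round(1)
def load(f,fish=False):
    d=pickle.load(open(f'pics/{f}.pkl','rb')); d['fish']=fish; return d
def proj(d,P):
    K=np.array(d['camera_matrix']);c=np.array(d['orientation']).T@(np.array(P,float)-np.array(d['origin']))
    x,y,z=c[0],-c[1],-c[2]
    if d.get('fish'):
        t=np.arctan2(np.hypot(x,y),z);q=t/np.hypot(x,y);x,y=x*q,y*q
    else: x,y=x/z,y/z
    return np.array([K[0,0]*x+K[0,2],K[1,1]*y+K[1,2]]).round(1)
E
python3 - <<'E'
from h import *
for n in('scene','side','wrist'):
    d=shot(n,n+'0'); print(n,d['camera_matrix'],d['origin'],d['orientation'],[k for k in d])
print(ctrl.state())
E
```

```text
scene [[427.72664894   0.         281.12776993]
 [  0.         427.72664894 212.73689694]
 [  0.           0.           1.        ]] [-282.70246241 -867.46727553  607.93684431] [[ 0.62800967  0.34355255 -0.69826607]
 [-0.77812014  0.26392311 -0.56997688]
 [-0.01152846  0.90128588  0.43307142]] ['img', 'camera_matrix', 'origin', 'orientation']
side [[401.00834104   0.         279.79547445]
 [  0.         401.00834104 211.53610061]
 [  0.           0.           1.        ]] [310.92989736 932.10434448 570.04053112] [[-0.96928942  0.11831773 -0.21558975]
 [-0.24489521 -0.38433609  0.89011915]
 [ 0.02245795  0.91557997  0.40150835]] ['img', 'camera_matrix', 'origin', 'orientation']
wrist [[325.1922621    0.         283.97425362]
 [  0.         325.1922621  210.81911941]
 [  0.           0.           1.        ]] [524.79887393  76.66774751 373.90142109] [[ 9.99999349e-01 -7.54333960e-04  8.56476281e-04]
 [ 4.67282688e-04  9.55264186e-01  2.95753471e-01]
 [-1.04125800e-03 -2.95752879e-01  9.55263917e-01]] ['img', 'camera_matrix', 'origin', 'orientation']
{'clock': 0.15, 'joints': array([-1.27785096e-01,  4.85959991e-02,  9.79511805e-02,  1.62201317e+00,
        1.40375644e-05,  1.44303023e+00]), 'qvel': array([ 0.00182463, -0.00135031,  0.00393953, -0.00185755,  0.00117907,
        0.00119476]), 'joint_efforts': array([ 1.92174317e-03, -3.39259207e+01,  3.20423770e+01,  1.53483648e-02,
       -7.92531455e-05, -2.20000692e-05]), 'eef_pos': array([5.24544329e+02, 5.80256308e-02, 2.44374771e+02]), 'ee_rot': array([[ 1.92476307e-05,  9.99998298e-01, -1.84469708e-03],
       [ 9.99999968e-01, -1.87843309e-05,  2.51169242e-04],
       [ 2.51134163e-04, -1.84470185e-03, -9.99998267e-01]]), 'wrist_force': array([0.28025817, 0.60738014, 0.00327816]), 'ft_torque': array([-0.01609275,  0.0263699 , -0.01570729]), 'grip_force': 0.0, 'finger_gap': 85.42088613017921}
```

View pics/scene0.png

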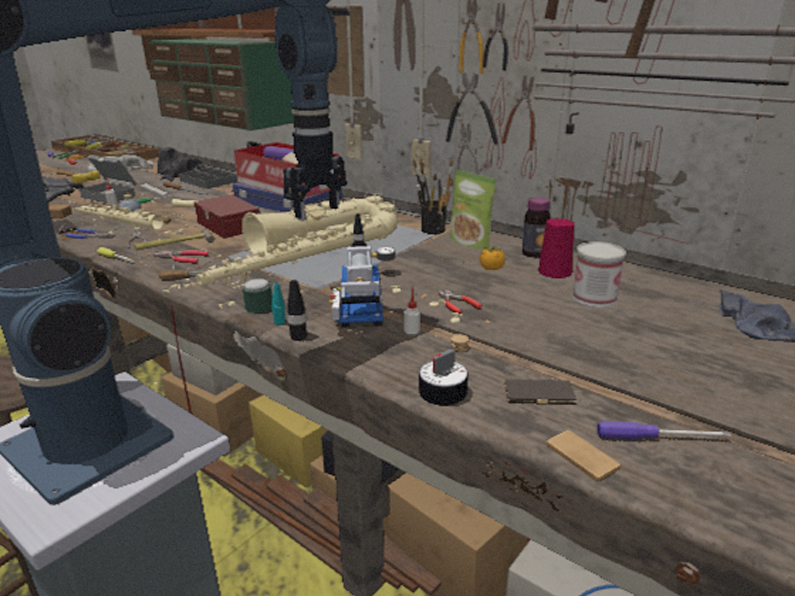

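View pics/wrist0.png

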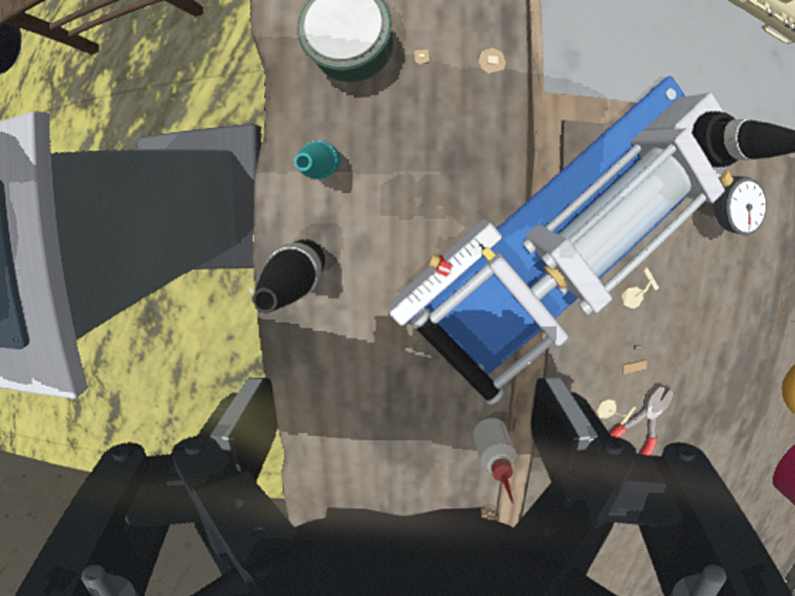

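The wrist view shows the handle bar from (422,322) to (495,395), the pointer at about (488,254) and the marker at about (443,267). The scene view shows the timer at (443,375), with the oil bottle, tin, decoy mouthpieces and reed case around the work.

```bash
python3 - <<'E'
from h import *
w=load('wrist0',True); s=load('scene0')
k=1.42
for n,u,v,z in[('bar end A',423,322,58),('bar end B',494,396,58),('pointer',487,254,55),('marker',443,267,55),('oil foot',482,428,105),('gauge',747,206,40),('mp foot',722,140,150),('rail end',400,318,57),('rail end2',495,230,57),('base corner',670,82,22)]:
    print(n,onz(w,u/k,v/k,z))
for n,u,v,z in[('dial',443,373,42),('keytop',444,357,81),('oil',412,328,0),('reed',540,391,11),('tin top',257,285,60),('oil',412,310,60)]:
    print(n,onz(s,u/k,v/k,z))
i=s['img'][225:300,270:420]; cv2.imwrite('pics/c1.png',cv2.resize(i[:,:,::-1],None,fx=5,fy=5,interpolation=cv2.INTER_CUBIC))
i=w['img'][150:290,260:400]; cv2.imwrite('pics/c2.png',cv2.resize(i[:,:,::-1],None,fx=4,fy=4,interpolation=cv2.INTER_CUBIC))
E
```

```text
bar end A [538.9 -38.4  58. ]
bar end B [ 596.1 -100.9   58. ]
pointer [584.1  11.8  55. ]
marker [552.7   2.   55. ]
oil foot [ 579.3 -100.   105. ]
gauge [828.2  59.9  40. ]
mp foot [704.2 101.5 150. ]
rail end [522.2 -35.6  57. ]
rail end2 [588.7  29.4  57. ]
base corner [747.5 158.2  22. ]
dial [ 455.7 -360.4   42. ]
keytop [ 446.8 -367.8   81. ]
oil [ 615.3 -168.6    0. ]
reed [ 551.7 -498.4   11. ]
tin top [476.1 160.1  60. ]
oil [ 587.8 -190.2   60. ]
```

View pics/c2.png

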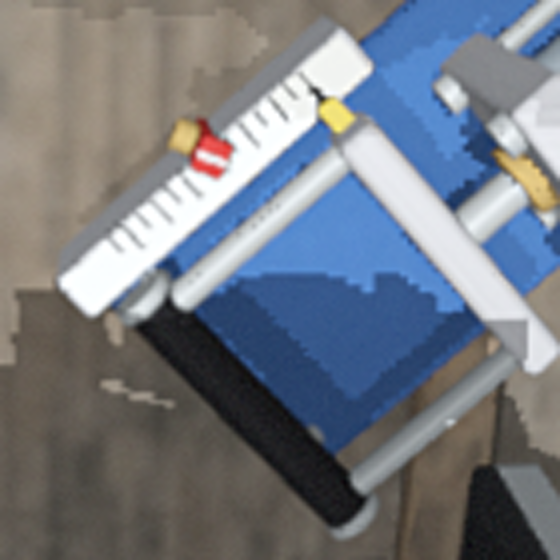

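The crop shows the pointer tip at (318,98), the marker's white line at (212,158) and the bar caps at (145,300) and (352,520). Next I'll move over to the timer and look closer.

Emit:
play_rows:
  commands:
    - {"dx":-0.01,"dy":-0.04}
    - {"dx":-0.01,"dy":-0.04}
    - {"dx":-0.01,"dy":-0.04}
    - {"dx":-0.01,"dy":-0.04}
    - {"dx":-0.01,"dy":-0.04}
    - {"dx":-0.01,"dy":-0.04}
    - {"dx":-0.01,"dy":-0.04}
    - {"dx":0,"dy":-0.04}

```text
$.commands[0]: bad value
```

Emit:
play_rows:
  commands:
    - {"dy":-0.04}
    - {"dy":-0.04}
    - {"dy":-0.01}
    - {}
    - {}

```text
$.commands[0]: bad value
```

```bash
python3 - <<'E'
from h import *
d=shot('wrist','wrist1'); print(d['origin'],ctrl.state()['eef_pos'],ctrl.state()['joints'])
E
```

```text
[524.83474144  76.66300463 374.04485924] [5.24627928e+02 2.39982016e-02 2.44508794e+02] [-1.27828729e-01  4.85255169e-02  9.81453673e-02  1.62197890e+00
  1.27358554e-05  1.44299618e+00]
```

View pics/wrist1.png

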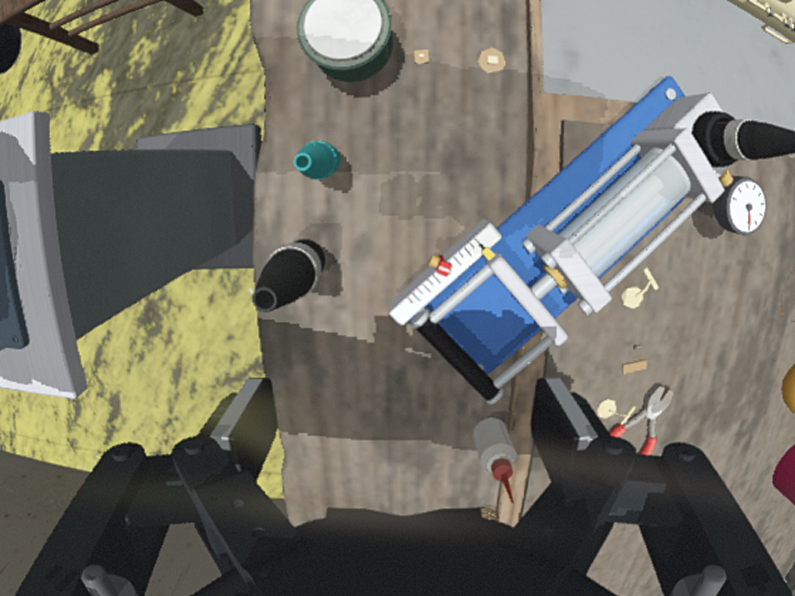

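The move was refused because every row needs all four keys. The picture is the same as before.

Emit:
play_rows:
  commands:
    - {"dx":-0.01,"dy":-0.04,"dz":0,"yaw":0}
    - {"dx":-0.01,"dy":-0.04,"dz":0,"yaw":0}
    - {"dx":-0.01,"dy":-0.04,"dz":0,"yaw":0}
    - {"dx":-0.01,"dy":-0.04,"dz":0,"yaw":0}
    - {"dx":-0.01,"dy":-0.04,"dz":0,"yaw":0}
    - {"dx":-0.01,"dy":-0.04,"dz":0,"yaw":0}
    - {"dx":-0.01,"dy":-0.04,"dz":0,"yaw":0}
    - {"dx":0,"dy":-0.04,"dz":0,"yaw":0}

```text
clock: 0.87
eef_pos: [453.1, -321.7, 245.6]
ee_rot: [[0.001, 1.0, -0.001], [1.0, -0.001, 0.0], [0.0, -0.001, -1.0]]
wrist_force: [1.6, 0.0, 1.2]
finger_gap: 85.4
grip_force: 0.0
```

Emit:
play_rows:
  commands:
    - {"dx":0,"dy":-0.04,"dz":0,"yaw":0}
    - {"dx":0,"dy":-0.04,"dz":0,"yaw":0}
    - {"dx":0,"dy":-0.01,"dz":0,"yaw":0}
    - {"dx":0,"dy":0,"dz":0,"yaw":0}
    - {"dx":0,"dy":0,"dz":0,"yaw":0}

```text
clock: 1.28
eef_pos: [454.7, -409.8, 244.5]
ee_rot: [[0.001, 1.0, -0.001], [1.0, -0.001, 0.002], [0.002, -0.001, -1.0]]
wrist_force: [-1.2, -0.3, 0.8]
finger_gap: 85.2
grip_force: 0.0
```

```bash
python3 - <<'E'
from h import *
d=shot('wrist','wrist2'); print(d['origin'],ctrl.state()['eef_pos'],ctrl.state()['joints'])
E
```

```text
[ 454.90465747 -333.41467624  374.35168597] [ 455.0040419  -408.91993281  245.13331969] [-8.42038411e-01  2.82446390e-01  3.63089563e-01  1.65288603e+00
  7.18203745e-04  7.28340442e-01]
```

View pics/wrist2.png

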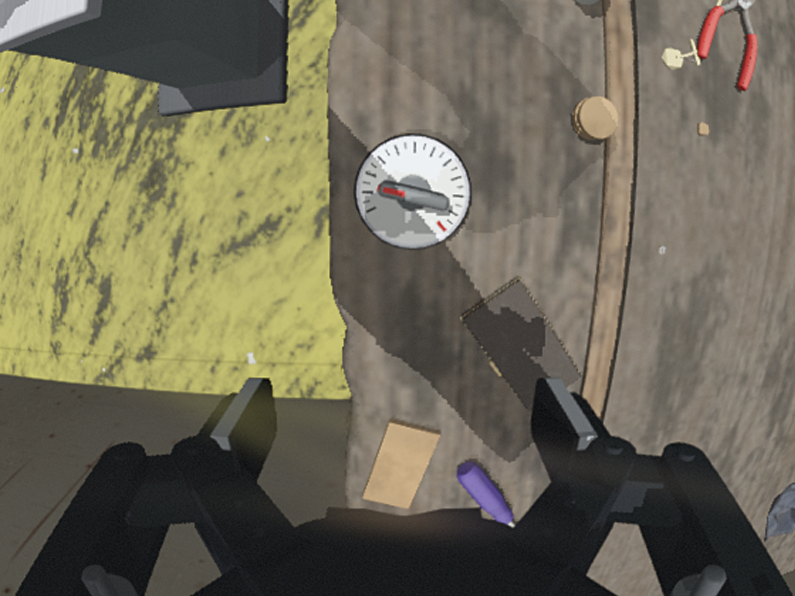

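The timer shows the dial centre near (413,191), the fin from its red-stripe end (380,189) to (449,203), and the red line at (441,226). The pad stack is at (595,118) and the reed case at (520,325).

```bash
python3 - <<'E'
from h import *
from scipy.optimize import least_squares
w=load('wrist2',True);k=1.42
a=onz(w,380/k,188/k,81);b=onz(w,449/k,203/k,81);c=onz(w,413/k,191/k,42);r=onz(w,441/k,226/k,42)
print('fin',a,b,'mid',(a+b)/2,'len',np.hypot(*(b-a)[:2]),'dial',c)
L=onz(w,356/k,191/k,42);R=onz(w,471/k,191/k,42);print('diam',L,R,onz(w,413/k,134/k,42),onz(w,413/k,249/k,42))
print('stripe ang',np.degrees(np.arctan2(*(a-b)[1::-1])),'line',np.degrees(np.arctan2(*(r-c)[1::-1])))
w=load('wrist0',True)
pts=[((-30,53,55),(260+318/4,150+98/4)),((-98,45,58),(260+143/4,150+303/4)),((-98,-45,58),(260+352/4,150+522/4)),((195,46,22),(670/k,77/k))]
def T(p,P): 
    c,s=np.cos(p[2]),np.sin(p[2]);return [p[0]+c*P[0]-s*P[1],p[1]+s*P[0]+c*P[1],P[2]]
f=lambda p:np.concatenate([proj(w,T(p,P))-np.array(q) for P,q in pts])
o=least_squares(f,[635,30,.75],x_scale=[10,10,.1],diff_step=1e-3);p=o.x;print(p,np.degrees(p[2]),o.fun.round(1))
m=onz(w,260+212/4,150+158/4,57)
def inv(p,P):
    c,s=np.cos(p[2]),np.sin(p[2]);d=P[:2]-p[:2];return c*d[0]+s*d[1],-s*d[0]+c*d[1]
print('marker tester',inv(p,m),'handle',T(p,(-98,0,58)))
E
```

```text
fin [ 440.3 -350.2   81. ] [ 484.  -359.6   81. ] mid [ 462.15 -354.9    81.  ] len 44.69955257046763 dial [ 461.9 -354.6   42. ]
diam [ 421.1 -354.3   42. ] [ 503.7 -354.1   42. ] [ 461.9 -313.5   42. ] [ 462.1 -397.1   42. ]
stripe ang 167.8604806043502 line -51.230324614005575
[640.36301381  20.51783436   0.76924678] 44.07459378791195 [  2.3 -21.2   2.1 -20.4   5.9 -18.4  -0.  -20.6]
marker tester (np.float64(-75.91006359784782), np.float64(46.329565817037206)) handle [np.float64(569.9564024119891), np.float64(-47.65040656750351), 58]
```

Emit:
play_rows:
  commands:
    - {"dx":0.007,"dy":0.01,"dz":0,"yaw":7}
    - {"dx":0,"dy":0.01,"dz":0,"yaw":7}
    - {"dx":0,"dy":0.01,"dz":0,"yaw":7}
    - {"dx":0,"dy":0.01,"dz":0,"yaw":7}
    - {"dx":0,"dy":0.014,"dz":0,"yaw":7}
    - {"dx":0,"dy":0,"dz":0,"yaw":7}
    - {"dx":0,"dy":0,"dz":0,"yaw":7}
    - {"dx":0,"dy":0,"dz":0,"yaw":7}

```text
clock: 2.0
eef_pos: [462.5, -353.2, 246.3]
ee_rot: [[-0.834, 0.551, 0.001], [0.551, 0.834, -0.0], [-0.001, 0.0, -1.0]]
wrist_force: [-0.5, 0.9, 0.0]
finger_gap: 85.1
grip_force: 0.0
```

Emit:
play_rows:
  commands:
    - {"dx":0,"dy":0,"dz":-0.02,"yaw":7}
    - {"dx":0,"dy":0,"dz":-0.02,"yaw":7}
    - {"dx":0,"dy":0,"dz":-0.02,"yaw":7}
    - {"dx":0,"dy":0,"dz":-0.02,"yaw":1}
    - {"dx":0,"dy":0,"dz":-0.02,"yaw":0}
    - {"dx":0,"dy":0,"dz":0,"yaw":0}
    - {"dx":0,"dy":0,"dz":0,"yaw":0}

```text
clock: 2.58
eef_pos: [461.5, -353.5, 144.6]
ee_rot: [[-0.979, 0.206, -0.002], [0.206, 0.979, 0.002], [0.002, 0.002, -1.0]]
wrist_force: [-0.7, 0.0, 1.5]
finger_gap: 85.4
grip_force: 0.0
```

```bash
sed -i 's/\]).round(1)$/])/' h.py; python3 - <<'E'
from h import *
from scipy.optimize import least_squares
k=1.42
w=load('wrist0',True)
pts=[((-30,53,55),(260+318/4,150+98/4)),((-98,45,58),(260+143/4,150+303/4)),((-98,-45,58),(260+352/4,150+522/4)),((195,46,22),(670/k,77/k))]
def T(p,P): 
    c,s=np.cos(p[2]),np.sin(p[2]);return [p[0]+c*P[0]-s*P[1],p[1]+s*P[0]+c*P[1],P[2]]
f=lambda p:np.concatenate([proj(w,T(p,P))-np.array(q) for P,q in pts])
o=least_squares(f,[635,30,.75],x_scale=[10,10,.1]);p=o.x;print(p,np.degrees(p[2]),o.fun.round(1))
def inv(p,P):
    c,s=np.cos(p[2]),np.sin(p[2]);d=P[:2]-p[:2];return c*d[0]+s*d[1],-s*d[0]+c*d[1]
print('marker',inv(p,onz(w,260+212/4,150+158/4,57)),'ptr',inv(p,onz(w,260+318/4,150+98/4,55)),'handle',T(p,(-98,0,58)))
s=ctrl.state();print(s['eef_pos'],s['ee_rot'][:,0],s['joints'])
E
```

```text
[638.08994164  -2.99337346   0.75122267] 43.0418882960936 [-0.4  0.9 -0.9 -0.3  0.6 -0.2  1.1 -0.6]
marker (np.float64(-59.00986352542255), np.float64(60.543042472668276)) ptr (np.float64(-29.103906570000866), np.float64(53.457727978648784)) handle [np.float64(566.46616096102), np.float64(-69.88159395071997), 58]
[ 461.53033743 -353.48602668  144.63137049] [-0.97859788  0.20576774  0.00241325] [-7.69066954e-01  1.97912034e-01  6.33799512e-02  1.43927744e+00
  2.56755619e-04 -5.61816359e-01]
```

Emit:
play_rows:
  commands:
    - {"dx":0,"dy":-0.001,"dz":-0.02,"yaw":0}
    - {"dx":0,"dy":0,"dz":-0.02,"yaw":0}
    - {"dx":0,"dy":0,"dz":-0.02,"yaw":0}
    - {"dx":0,"dy":0,"dz":-0.018,"yaw":0}
    - {"dx":0,"dy":0,"dz":0,"yaw":0}

```text
clock: 3.0
eef_pos: [461.0, -355.0, 65.4]
ee_rot: [[-0.978, 0.207, -0.003], [0.207, 0.978, 0.003], [0.004, 0.002, -1.0]]
wrist_force: [-0.6, 0.4, -1.6]
finger_gap: 85.1
grip_force: 0.0
```

Emit:
play_rows:
  commands:
    - {"dx":0,"dy":0,"dz":0,"yaw":0}
    - {"dx":0,"dy":0,"dz":0,"yaw":0}
    - {"dx":0,"dy":0,"dz":0,"yaw":0}
    - {"dx":0,"dy":0,"dz":0,"yaw":0}
    - {"dx":0,"dy":0,"dz":0,"yaw":0}
    - {"dx":0,"dy":0,"dz":0,"yaw":0}
    - {"dx":0,"dy":0,"dz":0,"yaw":0}
    - {"dx":0,"dy":0,"dz":0,"yaw":0}
  jaw: 1
  grip_force: 60

```text
clock: 3.67
eef_pos: [462.6, -356.7, 68.4]
ee_rot: [[-0.978, 0.208, 0.002], [0.208, 0.978, 0.001], [-0.001, 0.001, -1.0]]
wrist_force: [0.9, 2.8, 4.9]
finger_gap: 8.6
grip_force: 59.8
```

Emit:
play_rows:
  commands:
    - {"dx":0,"dy":0,"dz":0,"yaw":-7}
    - {"dx":0,"dy":0,"dz":0,"yaw":-7}
    - {"dx":0,"dy":0,"dz":0,"yaw":-7}
    - {"dx":0,"dy":0,"dz":0,"yaw":-7}
    - {"dx":0,"dy":0,"dz":0,"yaw":-7}
    - {"dx":0,"dy":0,"dz":0,"yaw":-7}
    - {"dx":0,"dy":0,"dz":0,"yaw":0}

```text
clock: 4.25
eef_pos: [462.0, -357.6, 68.4]
ee_rot: [[-0.586, 0.811, 0.0], [0.811, 0.586, -0.001], [-0.001, -0.001, -1.0]]
wrist_force: [-1.1, 1.3, 5.1]
finger_gap: 8.8
grip_force: 59.9
```

```bash
python3 - <<'E'
from h import *
s=ctrl.state();print(s['ft_torque'],s['wrist_force'],s['finger_gap'],s['joints'])
E
```

```text
[ 0.23517973  0.27778844 -0.07512484] [-1.13454914  1.25914268  5.13717642] 8.809091142947263 [-7.73005783e-01  2.32982880e-01 -4.90547200e-02  1.28762981e+00
 -9.48260151e-04  1.72023725e-01]
```

Emit:
play_rows:
  commands:
    - {"dx":0,"dy":0,"dz":0,"yaw":-7}
    - {"dx":0,"dy":0,"dz":0,"yaw":-7}
    - {"dx":0,"dy":0,"dz":0,"yaw":-7}
    - {"dx":0,"dy":0,"dz":0,"yaw":-7}
    - {"dx":0,"dy":0,"dz":0,"yaw":-7}
    - {"dx":0,"dy":0,"dz":0,"yaw":-7}
    - {"dx":0,"dy":0,"dz":0,"yaw":-7}
    - {"dx":0,"dy":0,"dz":0,"yaw":-7}

```text
clock: 4.92
eef_pos: [460.6, -357.8, 68.4]
ee_rot: [[0.345, 0.938, -0.003], [0.938, -0.345, -0.002], [-0.003, -0.002, -1.0]]
wrist_force: [-5.1, 0.2, 7.9]
finger_gap: 8.9
grip_force: 60.1
```

Emit:
play_rows:
  commands:
    - {"dx":0,"dy":0,"dz":0,"yaw":-7}
    - {"dx":0,"dy":0,"dz":0,"yaw":-7}
    - {"dx":0,"dy":0,"dz":0,"yaw":-7}
    - {"dx":0,"dy":0,"dz":0,"yaw":-7}
    - {"dx":0,"dy":0,"dz":0,"yaw":-7}
    - {"dx":0,"dy":0,"dz":0,"yaw":-7}
    - {"dx":0,"dy":0,"dz":0,"yaw":0}
    - {"dx":0,"dy":0,"dz":0,"yaw":0}

```text
clock: 5.58
eef_pos: [459.8, -357.1, 68.4]
ee_rot: [[0.882, 0.471, -0.005], [0.471, -0.882, -0.0], [-0.004, -0.002, -1.0]]
wrist_force: [-6.9, 2.2, 9.5]
finger_gap: 9.1
grip_force: 60.4
```

```bash
python3 - <<'E'
from h import *
s=ctrl.state();print(s['ft_torque'],s['wrist_force'],s['finger_gap'],s['joints'])
E
```

```text
[ 0.49670779  1.34723318 -0.09434127] [-6.86024961  2.20227169  9.47456219] 9.14186771356445 [-0.77368375  0.23229089 -0.04989746  1.291576   -0.00341928  1.87794101]
```

Emit:
play_rows:
  commands:
    - {"dx":0,"dy":0,"dz":0,"yaw":0}
    - {"dx":0,"dy":0,"dz":0,"yaw":0}
    - {"dx":0,"dy":0,"dz":0,"yaw":0}
    - {"dx":0,"dy":0,"dz":0,"yaw":0}
    - {"dx":0,"dy":0,"dz":0.02,"yaw":0}
    - {"dx":0,"dy":0,"dz":0.02,"yaw":0}
    - {"dx":0,"dy":0,"dz":0.01,"yaw":7.1}
    - {"dx":0,"dy":0,"dz":0,"yaw":7.1}
  jaw: 0

```text
clock: 6.25
eef_pos: [463.7, -358.5, 120.7]
ee_rot: [[0.736, 0.677, 0.004], [0.677, -0.736, -0.004], [0.0, 0.006, -1.0]]
wrist_force: [0.2, -0.3, 0.1]
finger_gap: 85.3
grip_force: 0.0
```

Emit:
play_rows:
  commands:
    - {"dx":0,"dy":0,"dz":0,"yaw":7.1}
    - {"dx":0,"dy":0,"dz":0,"yaw":7.1}
    - {"dx":0,"dy":0,"dz":0,"yaw":7.1}
    - {"dx":0,"dy":0,"dz":0,"yaw":7.1}
    - {"dx":0,"dy":0,"dz":0,"yaw":7.1}
    - {"dx":0,"dy":0,"dz":0,"yaw":7.1}
    - {"dx":0,"dy":0,"dz":0,"yaw":7.1}
    - {"dx":0,"dy":0,"dz":0,"yaw":7.1}

```text
clock: 6.92
eef_pos: [462.1, -357.0, 116.9]
ee_rot: [[-0.163, 0.987, -0.0], [0.987, 0.163, 0.0], [0.0, -0.0, -1.0]]
wrist_force: [-0.3, -0.7, 0.2]
finger_gap: 85.3
grip_force: 0.0
```

Emit:
play_rows:
  commands:
    - {"dx":0,"dy":0,"dz":0,"yaw":7.1}
    - {"dx":0,"dy":0,"dz":0,"yaw":7.1}
    - {"dx":0,"dy":0,"dz":0,"yaw":7.1}
    - {"dx":0,"dy":0,"dz":0,"yaw":7.1}
    - {"dx":0,"dy":0,"dz":0,"yaw":7.1}
    - {"dx":0,"dy":0,"dz":0,"yaw":7.1}
    - {"dx":0,"dy":0,"dz":0,"yaw":7.1}
    - {"dx":0,"dy":0,"dz":0,"yaw":7.1}

```text
clock: 7.58
eef_pos: [462.1, -357.0, 116.9]
ee_rot: [[-0.915, 0.404, -0.0], [0.404, 0.915, 0.0], [0.0, 0.0, -1.0]]
wrist_force: [0.9, -0.4, -0.6]
finger_gap: 85.7
grip_force: 0.0
```

Emit:
play_rows:
  commands:
    - {"dx":0,"dy":0,"dz":0,"yaw":7.1}
    - {"dx":0,"dy":0,"dz":0,"yaw":7.1}
    - {"dx":0,"dy":0,"dz":0,"yaw":7.1}
    - {"dx":0,"dy":0,"dz":0,"yaw":7.1}
    - {"dx":0,"dy":0,"dz":0,"yaw":7.1}
    - {"dx":0,"dy":0,"dz":0,"yaw":7.1}
    - {"dx":0,"dy":0,"dz":0,"yaw":7.1}
    - {"dx":0,"dy":0,"dz":0,"yaw":2}

```text
clock: 8.25
eef_pos: [462.1, -357.0, 116.9]
ee_rot: [[-0.884, -0.467, -0.0], [-0.467, 0.884, 0.0], [0.0, 0.0, -1.0]]
wrist_force: [0.1, 0.3, 0.0]
finger_gap: 85.5
grip_force: 0.0
```

Emit:
play_rows:
  commands:
    - {"dx":0,"dy":0.001,"dz":-0.02,"yaw":0}
    - {"dx":0,"dy":0,"dz":-0.02,"yaw":0}
    - {"dx":0,"dy":0,"dz":-0.009,"yaw":0}
    - {"dx":0,"dy":0,"dz":0,"yaw":0}
    - {"dx":0,"dy":0,"dz":0,"yaw":0}

```text
clock: 8.67
eef_pos: [461.5, -355.5, 67.5]
ee_rot: [[-0.887, -0.462, -0.001], [-0.462, 0.887, 0.001], [0.001, 0.002, -1.0]]
wrist_force: [-0.3, -0.2, 0.7]
finger_gap: 85.5
grip_force: 0.0
```

Emit:
play_rows:
  commands:
    - {"dx":0,"dy":0,"dz":0,"yaw":0}
    - {"dx":0,"dy":0,"dz":0,"yaw":0}
    - {"dx":0,"dy":0,"dz":0,"yaw":0}
    - {"dx":0,"dy":0,"dz":0,"yaw":0}
    - {"dx":0,"dy":0,"dz":0,"yaw":0}
    - {"dx":0,"dy":0,"dz":0,"yaw":0}
    - {"dx":0,"dy":0,"dz":0,"yaw":0}
    - {"dx":0,"dy":0,"dz":0,"yaw":0}
  jaw: 1
  grip_force: 60

```text
clock: 9.33
eef_pos: [462.0, -355.8, 68.8]
ee_rot: [[-0.887, -0.462, 0.0], [-0.462, 0.887, 0.0], [-0.0, 0.0, -1.0]]
wrist_force: [-0.1, 1.9, 3.3]
finger_gap: 8.8
grip_force: 59.6
```

Emit:
play_rows:
  commands:
    - {"dx":0,"dy":0,"dz":0,"yaw":-7}
    - {"dx":0,"dy":0,"dz":0,"yaw":-7}
    - {"dx":0,"dy":0,"dz":0,"yaw":-7}
    - {"dx":0,"dy":0,"dz":0,"yaw":-7}
    - {"dx":0,"dy":0,"dz":0,"yaw":-7}
    - {"dx":0,"dy":0,"dz":0,"yaw":-7}
    - {"dx":0,"dy":0,"dz":0,"yaw":-7}
    - {"dx":0,"dy":0,"dz":0,"yaw":-7}

```text
clock: 10.0
eef_pos: [461.9, -356.7, 68.8]
ee_rot: [[-0.876, 0.482, -0.0], [0.482, 0.876, -0.002], [-0.001, -0.002, -1.0]]
wrist_force: [-1.7, -1.4, 2.6]
finger_gap: 8.7
grip_force: 59.5
```

Emit:
play_rows:
  commands:
    - {"dx":0,"dy":0,"dz":0,"yaw":-7}
    - {"dx":0,"dy":0,"dz":0,"yaw":-7}
    - {"dx":0,"dy":0,"dz":0,"yaw":0}
    - {"dx":0,"dy":0,"dz":0,"yaw":0}

```text
clock: 10.33
eef_pos: [461.8, -356.9, 68.8]
ee_rot: [[-0.739, 0.674, -0.0], [0.674, 0.739, -0.002], [-0.001, -0.002, -1.0]]
wrist_force: [-1.7, -2.4, 2.8]
finger_gap: 9.7
grip_force: 59.6
```

```bash
python3 - <<'E'
from h import *
s=ctrl.state();print(s['ft_torque'],s['wrist_force'],s['finger_gap'],s['joints'])
E
```

```text
[-0.27796036  0.49881481 -0.01892875] [-1.74478189 -2.37154267  2.75845938] 9.67579759657792 [-0.77200193  0.23133285 -0.05004223  1.2882409  -0.0015487  -0.03241894]
```

Emit:
play_rows:
  commands:
    - {"dx":0,"dy":0,"dz":0,"yaw":-4}
    - {"dx":0,"dy":0,"dz":0,"yaw":-4}
    - {"dx":0,"dy":0,"dz":0,"yaw":0}
    - {"dx":0,"dy":0,"dz":0,"yaw":0}

```text
clock: 10.67
eef_pos: [461.8, -357.0, 68.9]
ee_rot: [[-0.639, 0.77, -0.0], [0.769, 0.639, -0.002], [-0.001, -0.002, -1.0]]
wrist_force: [-3.0, -1.1, 3.8]
finger_gap: 9.3
grip_force: 59.8
```

```bash
python3 - <<'E'
from h import *
s=ctrl.state();print(s['ft_torque'],s['wrist_force'],s['finger_gap'],s['joints'])
E
```

```text
[-0.58869495  0.68364083  0.31556643] [-3.00976109 -1.13321343  3.80377974] 9.282331898523347 [-0.7720025   0.23130052 -0.05004346  1.28825731 -0.00187725  0.10605561]
```

Emit:
play_rows:
  commands:
    - {"dx":0,"dy":0,"dz":0,"yaw":-4}
    - {"dx":0,"dy":0,"dz":0,"yaw":0}
    - {"dx":0,"dy":0,"dz":0,"yaw":0}

```text
clock: 10.92
eef_pos: [461.8, -356.9, 68.9]
ee_rot: [[-0.587, 0.81, -0.001], [0.81, 0.587, -0.003], [-0.002, -0.002, -1.0]]
wrist_force: [-3.9, -4.3, 4.7]
finger_gap: 9.1
grip_force: 83.5
```

```bash
python3 - <<'E'
from h import *
s=ctrl.state();print(s['ft_torque'],s['wrist_force'],s['finger_gap'],s['joints'])
E
```

```text
[-0.68401428  0.84702033  1.69118829] [-3.86470531 -4.2579771   4.71328942] 9.089690946463298 [-0.77157766  0.23127448 -0.04994664  1.28831808 -0.00241009  0.17226647]
```

Emit:
play_rows:
  commands:
    - {"dx":0,"dy":0,"dz":0,"yaw":3}
    - {"dx":0,"dy":0,"dz":0,"yaw":0}

```text
clock: 11.08
eef_pos: [461.8, -356.9, 68.8]
ee_rot: [[-0.627, 0.779, -0.001], [0.779, 0.627, -0.002], [-0.001, -0.002, -1.0]]
wrist_force: [-3.2, -3.0, 4.5]
finger_gap: 8.8
grip_force: 61.7
```

Emit:
play_rows:
  commands:
    - {"dx":0,"dy":0,"dz":0,"yaw":0}
    - {"dx":0,"dy":0,"dz":0,"yaw":0}
    - {"dx":0,"dy":0,"dz":0,"yaw":0}
    - {"dx":0,"dy":0,"dz":0,"yaw":0}
    - {"dx":0,"dy":0,"dz":0.03,"yaw":0}
    - {"dx":0,"dy":0,"dz":0.04,"yaw":0}
    - {"dx":0,"dy":0,"dz":0.04,"yaw":0}
    - {"dx":0,"dy":0,"dz":0.02,"yaw":4.3}
  jaw: 0.45

```text
clock: 11.75
eef_pos: [463.5, -356.7, 203.5]
ee_rot: [[-0.681, 0.733, 0.005], [0.733, 0.681, -0.004], [-0.006, 0.001, -1.0]]
wrist_force: [1.1, -0.8, 1.1]
finger_gap: 47.0
grip_force: 0.0
```

Emit:
play_rows:
  commands:
    - {"dx":0.01,"dy":0.03,"dz":0,"yaw":0}
    - {"dx":0.012,"dy":0.033,"dz":0,"yaw":0}
    - {"dx":0.012,"dy":0.033,"dz":0,"yaw":0}
    - {"dx":0.012,"dy":0.033,"dz":0,"yaw":0}
    - {"dx":0.012,"dy":0.033,"dz":0,"yaw":0}
    - {"dx":0.01,"dy":0.025,"dz":0,"yaw":0}
    - {"dx":0,"dy":0,"dz":0,"yaw":0}
    - {"dx":0,"dy":0,"dz":0,"yaw":0}

```text
clock: 12.42
eef_pos: [530.4, -167.3, 198.0]
ee_rot: [[-0.682, 0.731, -0.0], [0.731, 0.682, 0.001], [0.001, 0.0, -1.0]]
wrist_force: [-0.3, 0.8, 0.2]
finger_gap: 46.9
grip_force: 0.0
```

```bash
python3 - <<'E'
from h import *
d=shot('wrist','wrist3'); s=ctrl.state();print(s['eef_pos'],s['ee_rot'][:,0],s['finger_gap'])
E
```

```text
[ 530.06339709 -168.42564884  198.01125153] [-6.80616559e-01  7.32639720e-01  3.75328143e-04] 46.918950550289814
```

View pics/wrist3.png

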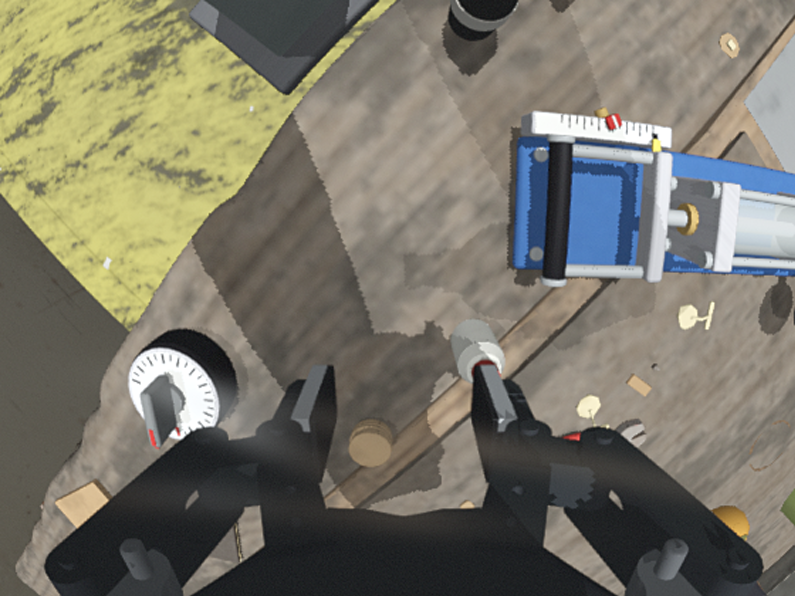

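Bar ends are at (561,138) and (554,284), the pointer at about (657,140), and the marker line at about (613,121). The key stripe is at (155,437), with the red dial line just past it at (178,431). I'll check the angles and refit the tester.

```bash
python3 - <<'E'
from h import *
w=load('wrist3',True)
for n,(y0,y1,x0,x1) in{'c3':(70,210,350,490),'c4':(220,330,80,220)}.items(): globals()[n]=cv2.resize(w['img'][y0:y1,x0:x1,::-1],(400 if n=='c4' else 400,int(400*(y1-y0)/(x1-x0))),interpolation=cv2.INTER_CUBIC)
c4=cv2.copyMakeBorder(c4,0,400-c4.shape[0],0,0,0); cv2.imwrite('pics/c34.png',np.hstack([c3,c4]))
E
```

```text
(no output)
```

View pics/c34.png

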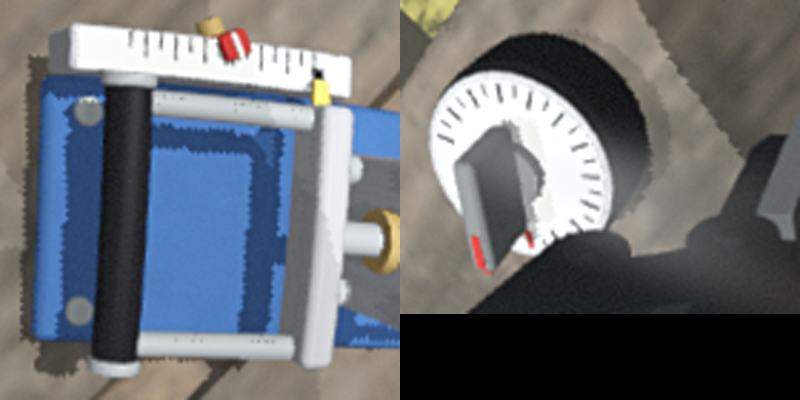

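The left crop shows the pointer tip at (319,70), the marker line at about (237,43) and the bar ends at (130,76) and (115,370). The right crop shows the fin's top ridge from (60,165) to (85,270) and the red line at (130,240).

```bash
python3 - <<'E'
from h import *
from scipy.optimize import least_squares
w=load('wrist3',True);q=140/400
A=lambda u,v:(350+u*q,70+v*q); B=lambda u,v:(80+u*q,220+v*q)
a=onz(w,*B(85,270),81);b=onz(w,*B(60,165),81);r=onz(w,*B(130,240),42);C=np.array([462,-355.5])
print(a,b,r,np.degrees(np.arctan2(*(a-b)[1::-1])),np.degrees(np.arctan2(*(r[:2]-C)[::-1])))
pts=[((-30,53,55),A(319,70)),((-98,45,58),A(130,74)),((-98,-45,58),A(115,372))]
def T(p,P): 
    c,s=np.cos(p[2]),np.sin(p[2]);return [p[0]+c*P[0]-s*P[1],p[1]+s*P[0]+c*P[1],P[2]]
f=lambda p:np.concatenate([proj(w,T(p,P))-np.array(q) for P,q in pts])
o=least_squares(f,[635,0,.75],x_scale=[10,10,.1]);p=o.x;print(p,np.degrees(p[2]),o.fun.round(1))
def inv(p,P):
    c,s=np.cos(p[2]),np.sin(p[2]);d=P[:2]-p[:2];return c*d[0]+s*d[1],-s*d[0]+c*d[1]
for z in(50,57):print('marker',inv(p,onz(w,*A(237,43),z)))
print('ptr',inv(p,onz(w,*A(319,70),55)),'handle',T(p,(-98,0,58)))
E
```

```text
[ 476.18898685 -371.5522859    81.        ] [ 447.41198977 -338.4842816    81.        ] [ 483.07802284 -381.13695051   42.        ] -48.96900660350051 -50.573861401787504
[637.98304102   1.04118092   0.76140731] 43.62542532325832 [ 0.   0.3 -0.4  0.8  0.2 -1.2]
marker (np.float64(-58.173905642846286), np.float64(59.23607951816287))
marker (np.float64(-61.55860132685362), np.float64(58.46584213867828))
ptr (np.float64(-30.052154265862015), np.float64(53.27945231523823)) handle [np.float64(567.0441957980686), np.float64(-66.57302053670446), 58]
```

Emit:
play_rows:
  commands:
    - {"dx":0.012,"dy":0.034,"dz":0,"yaw":0}
    - {"dx":0.013,"dy":0.033,"dz":0,"yaw":0}
    - {"dx":0.012,"dy":0.033,"dz":0,"yaw":0}
    - {"dx":0,"dy":0,"dz":-0.03,"yaw":0}
    - {"dx":0,"dy":0,"dz":-0.03,"yaw":0}
    - {"dx":0,"dy":0,"dz":0,"yaw":0}
    - {"dx":0,"dy":0,"dz":0,"yaw":0}

```text
clock: 13.05
eef_pos: [564.7, -69.6, 135.7]
ee_rot: [[-0.678, 0.735, -0.006], [0.735, 0.678, 0.001], [0.005, -0.004, -1.0]]
wrist_force: [-0.7, -0.5, 0.4]
finger_gap: 46.9
grip_force: 0.0
```

Emit:
play_rows:
  commands:
    - {"dx":0,"dy":0,"dz":-0.02,"yaw":0}
    - {"dx":0,"dy":0,"dz":-0.02,"yaw":0}
    - {"dx":0,"dy":0,"dz":0,"yaw":0}

```text
clock: 13.3
eef_pos: [565.8, -70.0, 96.9]
ee_rot: [[-0.678, 0.735, -0.003], [0.735, 0.678, 0.001], [0.003, -0.002, -1.0]]
wrist_force: [-1.3, 0.1, -0.9]
finger_gap: 46.6
grip_force: 0.0
```

Emit:
play_rows:
  commands:
    - {"dx":0.001,"dy":0.001,"dz":-0.02,"yaw":0}
    - {"dx":0,"dy":0,"dz":-0.02,"yaw":0}
    - {"dx":0,"dy":0,"dz":-0.002,"yaw":0}
    - {"dx":0,"dy":0,"dz":0,"yaw":0}

```text
clock: 13.63
eef_pos: [567.8, -68.7, 57.1]
ee_rot: [[-0.679, 0.734, -0.001], [0.734, 0.679, 0.0], [0.001, -0.0, -1.0]]
wrist_force: [-0.6, 0.3, 0.3]
finger_gap: 46.7
grip_force: 0.0
```

Emit:
play_rows:
  commands:
    - {"dx":0,"dy":0,"dz":0,"yaw":0}
    - {"dx":0,"dy":0,"dz":0,"yaw":0}
    - {"dx":0,"dy":0,"dz":0,"yaw":0}
    - {"dx":0,"dy":0,"dz":0,"yaw":0}
    - {"dx":0,"dy":0,"dz":0,"yaw":0}
    - {"dx":0,"dy":0,"dz":0,"yaw":0}
  jaw: 1
  grip_force: 60

```text
clock: 14.13
eef_pos: [567.7, -70.5, 59.1]
ee_rot: [[-0.679, 0.735, -0.0], [0.735, 0.679, -0.006], [-0.004, -0.004, -1.0]]
wrist_force: [-4.8, -5.0, 5.6]
finger_gap: 13.0
grip_force: 58.5
```

Emit:
play_rows:
  commands:
    - {"dx":-0.0036,"dy":-0.0034,"dz":0,"yaw":0}
    - {"dx":-0.0036,"dy":-0.0034,"dz":0,"yaw":0}
    - {"dx":-0.0036,"dy":-0.0034,"dz":0,"yaw":0}
    - {"dx":-0.0036,"dy":-0.0034,"dz":0,"yaw":0}
    - {"dx":-0.0036,"dy":-0.0034,"dz":0,"yaw":0}
    - {"dx":0,"dy":0,"dz":0,"yaw":0}
    - {"dx":0,"dy":0,"dz":0,"yaw":0}

```text
clock: 14.72
eef_pos: [553.4, -83.8, 59.1]
ee_rot: [[-0.68, 0.733, 0.009], [0.733, 0.68, 0.003], [-0.004, 0.008, -1.0]]
wrist_force: [4.2, 4.3, 2.3]
finger_gap: 13.1
grip_force: 58.8
```

```bash
python3 - <<'E'
from h import *
d=shot('wrist','wrist4');d['fish']=True; s=ctrl.state();print(s['eef_pos'],s['wrist_force'],s['finger_gap'])
p=[638,-1,.7577]
c,sn=np.cos(p[2]),np.sin(p[2])
u,v=[int(x) for x in proj(d,[p[0]-57*c-55*sn,p[1]-57*sn+55*c,55])];print(u,v)
u0,v0=max(u-40,0),max(v-30,0)
cv2.imwrite('pics/c5.png',cv2.resize(d['img'][v0:v0+60,u0:u0+80,::-1],None,fx=8,fy=8,interpolation=cv2.INTER_CUBIC));print(u0,v0)
E
```

```text
[553.40902475 -83.7624415   59.04908053] [3.77538311 4.36952582 1.93739298] 13.208360659326646
420 161
380 131
```

View pics/c5.png

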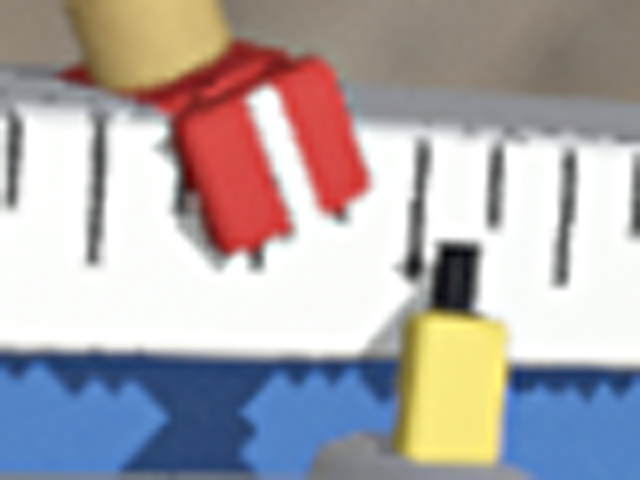

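The pointer tip is at (458,245) in the crop, about two 5 mm divisions (78 px each) short of the marker's white line. The line runs from (265,90) to (310,215).

```bash
python3 - <<'E'
from h import *
d=load('wrist4',True);p=[638,-1,.7577];c,s=np.cos(p[2]),np.sin(p[2])
def t(u,v,z):
    q=onz(d,380+u/8,131+v/8,z)[:2]-p[:2];return np.round([c*q[0]+s*q[1],-s*q[0]+c*q[1]],1)
print('ptr',t(458,248,55),'base',t(452,310,55),'ticks',[t(u,v,50) for u,v in((96,190),(420,210),(495,185),(567,205))])
for z in(50,55,58): print(z,'top',t(265,90,z),'mid',t(288,150,z),'bot',t(312,213,z))
print(d['origin'])
E
```

```text
ptr [-48.2  54.9] base [-48.3  51.4] ticks [array([-68.9,  56.8]), array([-48.4,  56.3]), array([-43.4,  58. ]), array([-38.3,  57. ])]
50 top [-58.8  62.8] mid [-57.2  59.5] bot [-55.4  55.9]
55 top [-61.   63.2] mid [-59.4  60. ] bot [-57.7  56.6]
58 top [-62.3  63.5] mid [-60.7  60.3] bot [-59.  57.]
[500.83613819 -27.76018181 188.45130706]
```

Emit:
play_rows:
  commands:
    - {"dx":-0.003,"dy":-0.003,"dz":0,"yaw":0}
    - {"dx":-0.003,"dy":-0.003,"dz":0,"yaw":0}
    - {"dx":-0.003,"dy":-0.002,"dz":0,"yaw":0}
    - {"dx":0,"dy":0,"dz":0,"yaw":0}
    - {"dx":0,"dy":0,"dz":0,"yaw":0}
    - {"dx":0,"dy":0,"dz":0,"yaw":0}
    - {"dx":0,"dy":0,"dz":0,"yaw":0}
    - {"dx":0,"dy":0,"dz":0,"yaw":0}

```text
clock: 15.43
eef_pos: [545.2, -91.4, 59.1]
ee_rot: [[-0.681, 0.733, 0.01], [0.733, 0.681, 0.004], [-0.004, 0.01, -1.0]]
wrist_force: [5.8, 6.1, 0.9]
finger_gap: 12.8
grip_force: 58.7
```

```bash
python3 - <<'E'
from h import *
d=shot('wrist','wrist5');d['fish']=True; s=ctrl.state();print(s['eef_pos'],s['wrist_force'],s['finger_gap'],s['grip_force'])
p=[638,-1,.7577]
c,sn=np.cos(p[2]),np.sin(p[2])
u,v=[int(x) for x in proj(d,[p[0]-59*c-55*sn,p[1]-59*sn+55*c,55])]
u0,v0=max(u-40,0),max(v-30,0)
cv2.imwrite('pics/c6.png',cv2.resize(d['img'][v0:v0+60,u0:u0+80,::-1],None,fx=8,fy=8,interpolation=cv2.INTER_CUBIC));print(u0,v0)
E
```

```text
[545.17062943 -91.4488379   59.08333488] [6.11468346 5.58897368 2.64239503] 12.797279163710078 58.70801389217377
398 132
```

View pics/c6.png

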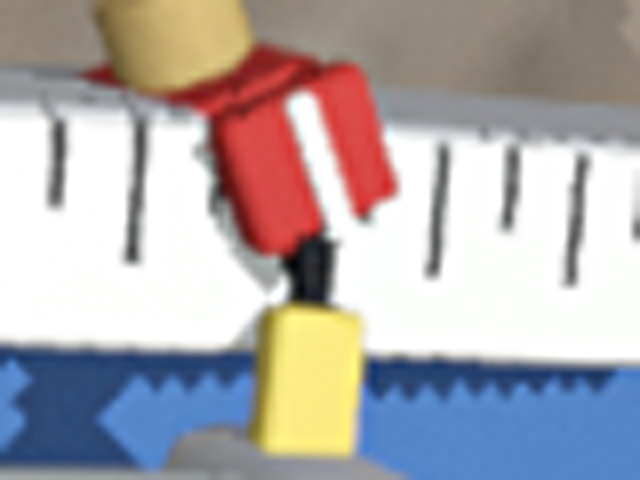

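The pointer tip at (315,245) sits right under the white line, which runs from (305,95) to (340,235). That is within about 2 mm. I'll let it settle, then hand the job in.

Emit:
play_rows:
  commands:
    - {"dx":0,"dy":0,"dz":0,"yaw":0}
    - {"dx":0,"dy":0,"dz":0,"yaw":0}
    - {"dx":0,"dy":0,"dz":0,"yaw":0}
    - {"dx":0,"dy":0,"dz":0,"yaw":0}
    - {"dx":0,"dy":0,"dz":0,"yaw":0}
    - {"dx":0,"dy":0,"dz":0,"yaw":0}
    - {"dx":0,"dy":0,"dz":0,"yaw":0}
    - {"dx":0,"dy":0,"dz":0,"yaw":0}

```text
clock: 16.15
eef_pos: [545.2, -91.4, 59.1]
ee_rot: [[-0.681, 0.733, 0.01], [0.733, 0.681, 0.004], [-0.004, 0.01, -1.0]]
wrist_force: [6.2, 6.1, 3.0]
finger_gap: 12.8
grip_force: 58.7
```

```bash
python3 - <<'E'
from h import *
print(ctrl.state()['eef_pos']);print(job_done())
E
```

```text
[545.17620835 -91.43402416  59.09580834]
the job is handed in; nothing more can be done
None
```

I handed the job in at about 16 s: the timer is wound to its stop, and the gripper is holding the plunger with its pointer within about 2 mm of the white line by my measurement; `job_done()` returned no verdict.

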